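# Make up the rubbing-down kit and the gluing kit

## Robot

A 6-joint arm with a two-finger parallel gripper is mounted at the origin on a cart in front of the work surface, level with it; the furniture and walls round the work are solid. World frame = base frame: x ahead of the robot, y to its left, z up, the work surface at z = 0. Lengths are in m, angles in degrees, forces in N, time in s.
With the tool pointing down it reaches from about 0.35 to 0.85 m from the base axis. Payload 8.1 kg.
Tool frame: the origin (TCP) lies at the very end of the fingers, on their centre line; the grasp point (between the pads) lies 19 mm behind it; z points along the fingers, y is the line along which they close (so a half turn about z gives the same grasp; the last joint's range is limited). The gripper opens to 85 mm and grips with 20 to 120 N. Pads are 22 mm wide; open, the fingers measure 114 mm over their backs; the gripper's body (76 mm by 85 mm) begins 54 mm behind the grasp point. The pads swing forward as they close: fully open they stand 13 mm farther back than shut.
Start: joints at [-71.643, 7.471, 85.268, -0, 87.261, -4.893], TCP at [0.237, -0.551, 0.231] pointing down, gripper open.
Joint ranges: [-169.43, 169.43], [-51.17, 129.36], [1.28, 143.12], [-76.62, 256.62], [0, 156.53], [-152.29, 152.29]. Speed limits (degrees/s): [136.94, 136.94, 159.86, 180, 180, 180].

## Interface

Orientations are given as a 3x3 rotation matrix whose columns are the frame's x, y, z axes.
In Python, from rig import ctrl gives the robot as it stands.
- The arm moves only by the tool carry_out, never from a script. Its argument "rows" is text: rows parted by semicolons, each of 7 numbers parted by spaces: the shift along the tool's x, y, z in cm, then the turn, a rotation vector about the tool's x, y, z in rad, then the opening, from 0 (shut) to 1 (fully open). In form: x y z ax ay az grip; .... A call has 1 to 12 rows; each row is the pose to reach, as a shift and turn from the pose commanded when the call began, along the tool's axes at that moment; what a row does not reach only later rows make up. A row lasts 1/8 s, in which the tool goes at most 62.5 mm and 10.7 degrees, less where a joint would pass 70% of its speed; a pose out of reach is approached as far as the arm can. A call with a gripper value outside its range is refused whole. The fingers move at their own pace and stop on an object; the grip force is fixed at half the most. Time passes only in rows, so rows that repeat a pose let the fingers close. It gives the time, the measured TCP pose, the force, the opening and the grip force at its end, in the units of the state.
- ctrl.get_obs(): the state, without advancing time (a new reading comes with each control period).
- ctrl.camera(name): name is "scene" or "top"; returns the picture (480x640x3 uint8, red, green, blue); there is no depth.
- ctrl.camera_params(name): a dict with "camera_matrix" (3x3 intrinsics, pixels), "R" (3x3) and "t" (3): a world point X has camera coordinates R X + t. Camera axes: x right, y down, z forward; pixel columns grow to the right and rows downward; lengths in m; the calibration is good to about 2 mm. A picture is of the moment at which its call begins. camera_params takes no time and is no camera call.
- ctrl.close_job(): hands the job in; it is judged then, once.
The state is a dict: "t": time; "q": joint angles; "qvel": joint speeds; "joint_torque": joint torques, N m; "ee_pos": TCP position; "tool_rot": TCP orientation; "wrist_force": force on the tool from outside, world axes, zero at the start; "moment": the same for the moment, N m; "grip_width": opening from 0.0 (shut) to 1.0 (fully open); "grasp_force": force on a finger pad.
Only numpy, scipy, OpenCV 4.12 (cv2) and the standard library are available. Lean on these libraries where they do the work, as an engineer would, in place of code of your own. Each camera call takes 0.05 s, during which the arm holds its last target. There are 200 camera calls.

## Task

Make up two kits from the stock in the middle of the bench: the rubbing-down kit (amber oil bottle with the red cap, jar of white pumice, tall wooden rubbing block with black facings) goes in the tray with three compartments, and the gluing kit (white glue bottle with the orange cap, yellow tape measure) goes in the tray with two. Each thing stands upright and flat on the floor of a compartment of its own, set down and not dropped; the tape measure fits only the long compartment. Leave the rosin jar, the low jar with red contents and the wooden offcut where they are.

Things in the scene. Friction and masses are not known exactly. Their poses are not given: they have to be found in the camera images.
- tray_three: Low open wooden kit tray with THREE equal compartments in a row along its own x axis, fixed to the bench; outside 274 mm (x) by 90 mm (y), walls 22 mm high and 6 mm thick, floor 4 mm thick. The compartments are 78 by 78 mm, their centres at x = -92, 0 and +92 mm (y = 0), parted by ribs 14 mm thick and 18 mm high. Origin: centre of the underside, on the bench top.
- tray_two: Low open wooden kit tray with TWO unequal compartments in a row along its own x axis, fixed to the bench; outside 216 mm (x) by 90 mm (y), walls 22 mm high and 6 mm thick, floor 4 mm thick. The long compartment is 112 mm (x) by 78 mm (y), centre at x = -46 mm; the short one is 78 by 78 mm, centre at x = +63 mm (y = 0); the rib between them is 14 mm thick and 18 mm high. Origin: centre of the underside, on the bench top.
- oil_bottle_mid (a point): Amber oil bottle with a red cap, standing; body 44 mm in diameter, 155 mm high, round and of full thickness up to 135 mm; grip it about 110 to 120 mm above its foot, so that the gripper's body clears the cap. Wanted in the rubbing-down kit. This point is its centre, half-way up; z is up along it.
- jar_pumice_mid (a point): Small round jar of white pumice, pale grey lid (lid fixed), standing; 56 mm in diameter, 72 mm high. Wanted in the rubbing-down kit. This point is its centre, half-way up; z is up along it.
- strop_block_mid (a point): Rubbing block: a tall wooden block with black facings, standing on end; 39 mm (its x) by 53 mm (its y), 150 mm high; grip it across its x about 110 to 120 mm above its foot, so that the gripper's body clears its top. Wanted in the rubbing-down kit. This point is its centre, half-way up; z is up along it.
- glue_bottle_mid (a point): White glue bottle with an orange cap and a red label, standing; body 48 mm in diameter, 150 mm high, round and of full thickness up to 130 mm; grip it about 110 to 120 mm above its foot, so that the gripper's body clears the cap. Wanted in the gluing kit. This point is its centre, half-way up; z is up along it.
- tape_measure_mid (a point): Yellow tape measure standing on its edge; 51 mm thick (its x), 89 mm long (its y), 64 mm high; it fits only the long compartment of its tray, its length along the tray. Wanted in the gluing kit. This point is its centre, half-way up; z is up along it.
- jar_rosin_mid (a point): Brown rosin jar with a black lid, 62 mm in diameter, 88 mm high; not wanted, stays where it stands. This point is its centre, half-way up; z is up along it.
- jar_pegs_mid (a point): Low jar with red contents and a dark lid, 52 mm in diameter, 48 mm high; not wanted, stays where it stands. This point is its centre, half-way up; z is up along it.
- rosewood_block_mid (a point): Plain brown wooden offcut lying flat, 56 mm (its x) by 80 mm (its y), 40 mm high; not wanted, stays where it lies. This point is its centre, half-way up; z is up along it.
There are look-alikes about, which are no part of the job. Leave any blue, green or purple look-alike of the part that bears strop_block_mid alone.

How it is judged (in metres and radians):
At the end, for the whole second after the job is handed in: Each of the five stands in its kit's tray: within 24 mm of the tray's long centre line and between its end walls, underside on the floor (-4/+4 mm, so clear of ribs), tilt under 0.1 rad, still, released. Rosin jar, low jar and offcut upright, within 30 mm of where they began (x of oil_bottle_mid in the frame of tray_three between -0.131 and 0.131 m and y of oil_bottle_mid in the frame of tray_three between -0.024 and 0.024 m and z of oil_bottle_mid in the frame of tray_three between 0.0775 and 0.0855 m and angle between each of oil_bottle_mid, jar_pumice_mid, strop_block_mid, glue_bottle_mid, tape_measure_mid, jar_rosin_mid, jar_pegs_mid, rosewood_block_mid's own z axis and vertical below 0.1 rad and linear speed of each of oil_bottle, jar_pumice, strop_block, glue_bottle, tape_measure below 0.02 m/s and contact force between the fingers and oil_bottle below 0.1 N and x of jar_pumice_mid in the frame of tray_three between -0.131 and 0.131 m and y of jar_pumice_mid in the frame of tray_three between -0.024 and 0.024 m and z of jar_pumice_mid in the frame of tray_three between 0.036 and 0.044 m and contact force between the fingers and jar_pumice below 0.1 N and x of strop_block_mid in the frame of tray_three between -0.131 and 0.131 m and y of strop_block_mid in the frame of tray_three between -0.024 and 0.024 m and z of strop_block_mid in the frame of tray_three between 0.075 and 0.083 m and contact force between the fingers and strop_block below 0.1 N and x of glue_bottle_mid in the frame of tray_two between -0.102 and 0.102 m and y of glue_bottle_mid in the frame of tray_two between -0.024 and 0.024 m and z of glue_bottle_mid in the frame of tray_two between 0.075 and 0.083 m and contact force between the fingers and glue_bottle below 0.1 N and x of tape_measure_mid in the frame of tray_two between -0.102 and 0.102 m and y of tape_measure_mid in the frame of tray_two between -0.024 and 0.024 m and z of tape_measure_mid in the frame of tray_two between 0.032 and 0.04 m and contact force between the fingers and tape_measure below 0.1 N and distance of each of jar_rosin_mid, jar_pegs_mid, rosewood_block_mid from where it was at the start of the episode below 0.03 m); the robot touches nothing.
It fails at once if one of the five things is dropped or thrown rather than set down ((linear speed of oil_bottle above 0.9 m/s and contact force between the fingers and oil_bottle below 0.01 N) or (linear speed of jar_pumice above 0.9 m/s and contact force between the fingers and jar_pumice below 0.01 N) or (linear speed of strop_block above 0.9 m/s and contact force between the fingers and strop_block below 0.01 N) or (linear speed of glue_bottle above 0.9 m/s and contact force between the fingers and glue_bottle below 0.01 N) or (linear speed of tape_measure above 0.9 m/s and contact force between the fingers and tape_measure below 0.01 N)).
It fails at once if jar_rosin, which stays, is shifted more than 30 mm or knocked over (distance of jar_rosin_mid from where it was at the start of the episode above 0.03 m or angle between jar_rosin_mid's own z axis and vertical above 0.4 rad).
It fails at once if jar_pegs, which stays, is shifted more than 30 mm or knocked over (distance of jar_pegs_mid from where it was at the start of the episode above 0.03 m or angle between jar_pegs_mid's own z axis and vertical above 0.4 rad).
It fails at once if rosewood_block, which stays, is shifted more than 30 mm or knocked over (distance of rosewood_block_mid from where it was at the start of the episode above 0.03 m or angle between rosewood_block_mid's own z axis and vertical above 0.4 rad).
It also fails if it takes over 134 s, if anything falls off the work surface, if the arm or the gripper's body presses on something with over 40 N, if the wrist force passes 120 N, or if a joint passes its speed limit or range.

## Working session

There is one attempt and no reset: what is moved stays moved. The work goes in short steps, Python scripts to look and compute and a tool call to move; the robot and the scene stay as the last step left them, time stands still between calls to the robot, and variables do not carry over. Pictures are saved under pics/ and viewed, at most 14 in all, crops included, and the job is handed in when it is done.

Besides the shell and the picture viewer there is one more tool, called after ">>>" by a JSON object that holds its "name" and its "arguments". carry_out: Moves the arm, as the interface text tells. Its arguments: {"type":"object","properties":{"rows":{"type":"string"}},"required":["rows"]}

```bash
mkdir -p pics; ls; python3 - <<'E'
from rig import ctrl
import cv2,numpy as np
for n in("scene","top"):
    im=ctrl.camera(n); cv2.imwrite(f"pics/{n}0.png",im[:,:,::-1])
    p=ctrl.camera_params(n); print(n,p)
o=ctrl.get_obs(); print(o)
E
```

```text
pics
scene {'camera_matrix': array([[535.25938534,   0.        , 320.14008375],
       [  0.        , 535.25938534, 237.54709119],
       [  0.        ,   0.        ,   1.        ]]), 'R': array([[-0.67137536, -0.74077014, -0.02268766],
       [-0.33757347,  0.33291584, -0.88046079],
       [ 0.65977214, -0.58346092, -0.47357584]]), 't': array([0.2926422 , 0.27484216, 0.95436407])}
top {'camera_matrix': array([[453.88564567,   0.        , 317.33316106],
       [  0.        , 453.88564567, 237.58446966],
       [  0.        ,   0.        ,   1.        ]]), 'R': array([[-2.48929958e-02, -9.99675578e-01, -5.39233748e-03],
       [-9.83321151e-01,  2.54571598e-02, -1.80087331e-01],
       [ 1.80166181e-01,  8.19486316e-04, -9.83635845e-01]]), 't': array([-0.0500008 ,  0.53005424,  1.31696201])}
{'t': 0.1, 'q': array([-7.16407240e+01,  7.50936293e+00,  8.53229053e+01, -1.93301417e-03,
        8.72600167e+01, -4.89463560e+00]), 'qvel': array([-0.06081586, -0.07133873, -0.10936992,  0.09703909,  0.1323921 ,
       -0.027338  ]), 'joint_torque': array([ 2.17734145e-03, -5.70955896e+01, -5.01940119e+01, -5.74027908e-06,
        8.22331582e-03, -6.74662510e-05]), 'ee_pos': array([ 0.23672588, -0.55080282,  0.23036539]), 'tool_rot': array([[ 9.18763639e-01,  3.94807655e-01, -5.39305024e-04],
       [ 3.94808010e-01, -9.18762391e-01,  1.51807696e-03],
       [ 1.03855233e-04, -1.60767586e-03, -9.99998702e-01]]), 'wrist_force': array([-0.39757323, -0.3586854 , -0.09766036]), 'moment': array([0.00064926, 0.00355973, 0.03135873]), 'grasp_force': 0.0, 'grip_width': 1.0003365373323265}
```

View pics/top0.png

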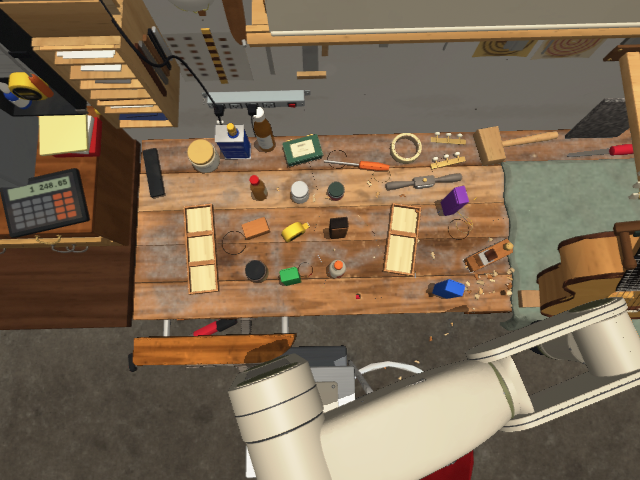

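View pics/scene0.png

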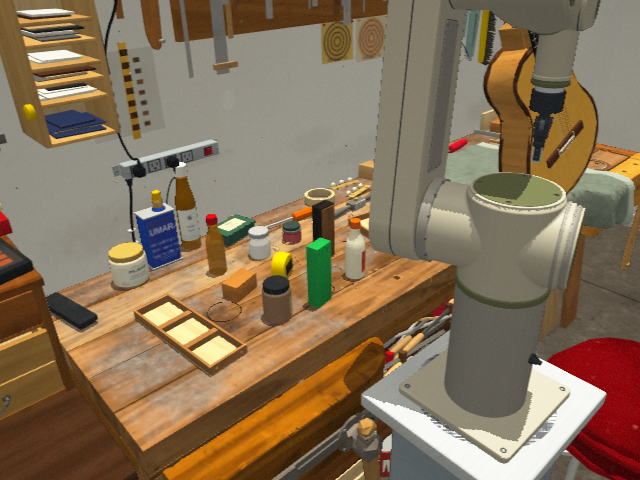

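Top view: three-tray at (200,248) and two-tray at (402,240). Candidates:
- **Oil bottle:** red cap at (258,187). The tall brown bottle by the wall at (263,128) is a look-alike.
- **Pumice:** white lid at (299,190). The cream jar at (203,155) is a look-alike.
- **Strop block:** black at (338,227). The look-alikes are green (289,276), blue (449,289) and purple (455,200).
- **Glue:** orange cap at (337,268).
- **Tape:** yellow at (294,231).
- **Staying put:** pegs jar (336,190), rosin (256,270) and offcut (256,228).

Next is a close crop to check these.

```bash
python3 - <<'E'
import cv2
a=cv2.imread("pics/top0.png")[165:300,175:375]
cv2.imwrite("pics/c_top.png",cv2.resize(a,None,fx=4,fy=4,interpolation=cv2.INTER_CUBIC)[:, :800])
b=cv2.imread("pics/scene0.png")[180:380,120:390]
cv2.imwrite("pics/c_scene.png",cv2.resize(b,None,fx=2.9,fy=2.9,interpolation=cv2.INTER_CUBIC))
E
```

```text
(no output)
```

View pics/c_top.png

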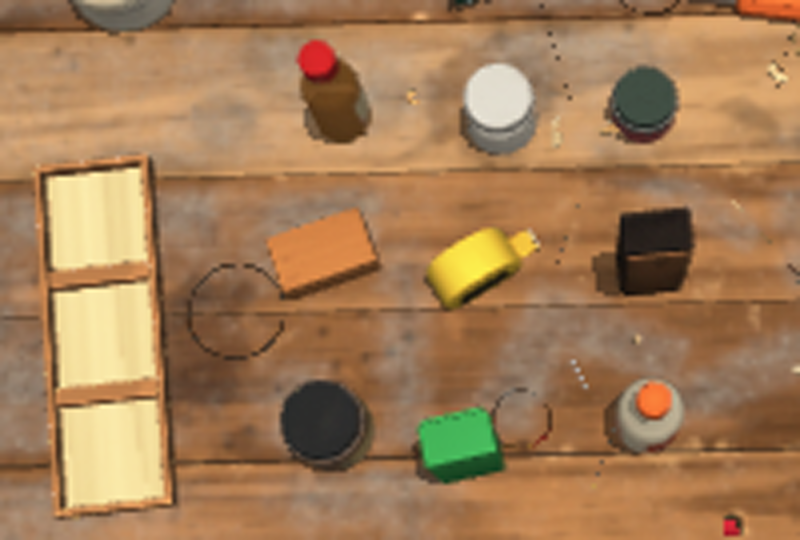

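View pics/c_scene.png

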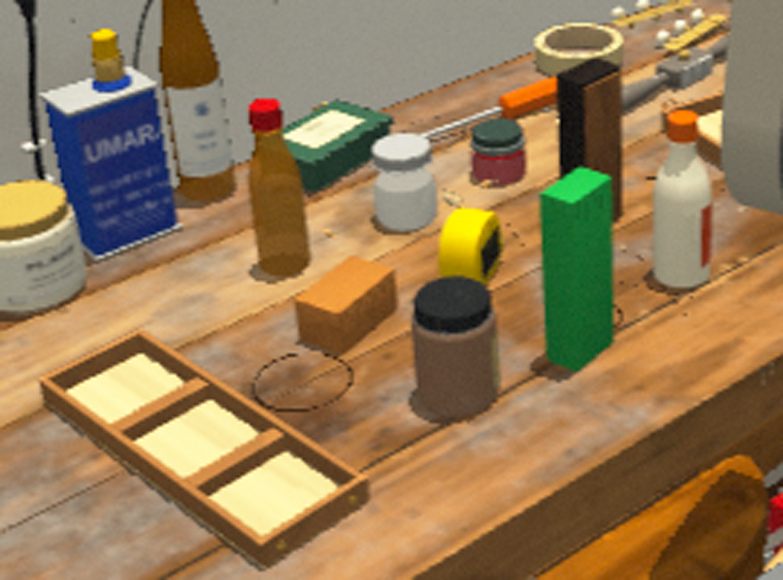

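The crops confirm the choice: red-capped amber bottle, white jar, black-faced block, orange-capped glue and yellow tape are all distinct from the look-alikes. Now I'll measure them.

```bash
cat > h.py <<'E'
import cv2,numpy as np
from rig import ctrl
def ray(n,uv,z):
    p=ctrl.camera_params(n);K,R,t=p["camera_matrix"],p["R"],p["t"]
    d=(np.c_[np.atleast_2d(uv),np.ones(len(np.atleast_2d(uv)))]@np.linalg.inv(K).T)@R
    c=-R.T@t
    return (c+d*((z-c[2])/d[:,2])[:,None])[:,:2]
def blob(im,box,lo,hi):
    x0,y0,x1,y1=box
    m=cv2.inRange(cv2.cvtColor(im[y0:y1,x0:x1],cv2.COLOR_RGB2HSV),np.array(lo),np.array(hi))
    c=max(cv2.findContours(m,cv2.RETR_EXTERNAL,cv2.CHAIN_APPROX_NONE)[0],key=cv2.contourArea)
    return (c.reshape(-1,2)+[x0,y0]).astype(np.float32)
def rect(w):
    (c,s,a)=cv2.minAreaRect((w*1000).astype(np.float32)); return np.round(c,1),np.round(s,1),round(a,1)
E
cat > m.py <<'E'
from h import *
im=cv2.imread("pics/top0.png")[:,:,::-1].copy()
p=ctrl.camera_params("top");print("C",-p["R"].T@p["t"])
for n,box,lo,hi,z in[
 ("oilcap",(245,170,270,205),(0,180,120),(8,255,255),.15),
 ("oilcap2",(245,170,270,205),(172,150,100),(180,255,255),.15),
 ("pumlid",(285,175,315,208),(0,0,185),(180,40,255),.070),
 ("pegs",(322,175,350,205),(60,30,20),(110,255,120),.046),
 ("rosin",(240,255,272,287),(0,0,0),(180,90,60),.087),
 ("gluecap",(325,255,352,282),(5,180,150),(15,255,255),.148),
 ("strop",(325,212,352,245),(0,0,0),(180,255,45),.15),
 ("stropfull",(325,212,352,245),(0,0,0),(180,255,75),.15),
 ("tape",(278,217,305,245),(22,150,120),(32,255,255),.064),
 ("green",(270,260,305,290),(50,100,80),(80,255,255),.15),
 ("offcut",(238,212,275,242),(6,150,180),(16,255,255),.04),
 ("t3",(180,200,222,297),(18,40,170),(32,255,255),.004),
]:
    try:
        c=blob(im,box,lo,hi); w=ray("top",c,z); print(n,c.min(0),c.max(0),rect(w),"mean",np.round(w.mean(0)*1000))
    except Exception as e: print(n,e)
# tray compartments floors
for nm,box in(("t3",(180,200,222,297)),("t2",(380,198,424,280))):
    x0,y0,x1,y1=box
    m=cv2.inRange(cv2.cvtColor(im[y0:y1,x0:x1],cv2.COLOR_RGB2HSV),(18,30,170),(35,160,255))
    for c in cv2.findContours(m,cv2.RETR_EXTERNAL,cv2.CHAIN_APPROX_NONE)[0]:
        if cv2.contourArea(c)>200: print(nm,rect(ray("top",c.reshape(-1,2)+[x0,y0],.004)))
E
python3 m.py
python3 - <<'E'
import cv2
b=cv2.imread("pics/top0.png")[195:300,320:475]
cv2.imwrite("pics/c2.png",cv2.resize(b,None,fx=5,fy=5,interpolation=cv2.INTER_CUBIC))
E
```

```text
C [ 0.28269686 -0.06455748  1.39059747]
oilcap [250. 175.] [258. 183.] (array([684.2, 112.6]), array([22.8, 23.9]), 89.9) mean [683. 114.]
oilcap2 [254. 180.] [257. 183.] (array([676.2, 109.7]), array([10.5,  4.8]), 54.2) mean [676. 109.]
pumlid [291. 181.] [307. 196.] (array([676.7, -11.9]), array([46.2, 45.5]), 42.8) mean [677. -12.]
pegs [329. 183.] [342. 196.] (array([ 677.7, -123. ]), array([40. , 41.4]), 88.3) mean [ 679. -123.]
rosin [246. 261.] [264. 279.] (array([431.3, 118.7]), array([52. , 52.5]), 89.8) mean [432. 119.]
gluecap [334. 261.] [341. 268.] (array([ 433.6, -117.2]), array([19.3, 19.4]), 88.2) mean [ 433. -118.]
strop [329. 218.] [346. 238.] (array([ 535.8, -120.5]), array([47.6, 57.1]), 88.3) mean [ 534. -119.]
stropfull [329. 217.] [347. 238.] (array([ 537.2, -121.9]), array([50.3, 59.9]), 88.3) mean [ 537. -122.]
tape [282. 222.] [304. 240.] (array([550.8,   6.9]), array([36.6, 71.7]), 28.8) mean [550.   5.]
green [279. 267.] [299. 282.] (array([409.4,  17.3]), array([35.4, 51.1]), 12.7) mean [409.  18.]
offcut [242. 217.] [268. 237.] (array([568.5, 125.9]), array([42.3, 71.8]), 18.2) mean [568. 126.]
t3 [190. 265.] [215. 291.] (array([420. , 290.8]), array([77.1, 74.1]), 4.8) mean [421. 291.]
t3 (array([420. , 290.8]), array([77.1, 74.1]), 4.8)
t3 (array([512.1, 298.8]), array([77.2, 74.2]), 5.3)
t3 (array([604.5, 306.8]), array([76. , 73.8]), 4.5)
t2 (array([ 479.8, -315.7]), array([ 75.4, 110.5]), 79.7)
t2 (array([ 588.1, -335.2]), array([75.6, 74.5]), 80.0)
```

View pics/c2.png

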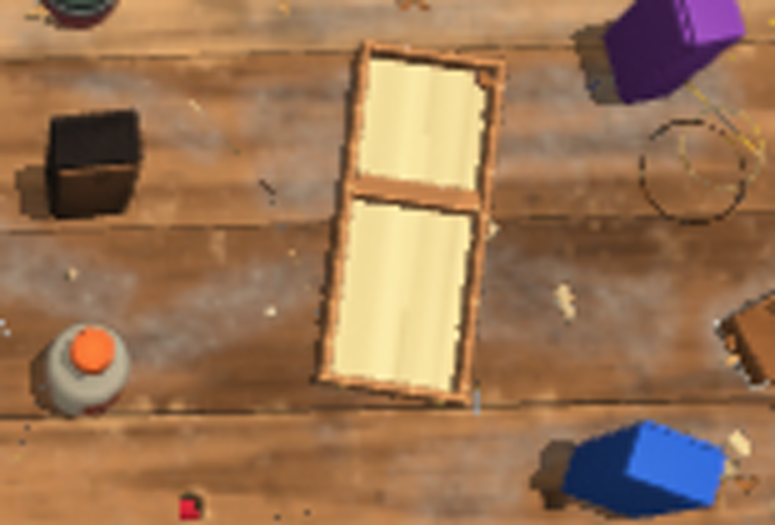

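>>> {"name": "carry_out", "arguments": {"rows": "35.1 -32.0 0 0 0 0.407 1; 35.1 -32.0 0 0 0 0.407 1; 35.1 -32.0 0 0 0 0.407 1; 35.1 -32.0 0 0 0 0.407 1; 35.1 -32.0 0 0 0 0.407 1; 35.1 -32.0 0 0 0 0.407 1; 35.1 -32.0 0 0 0 0.407 1; 35.1 -32.0 0 0 0 0.407 1; 35.1 -32.0 0 0 0 0.407 1; 35.1 -32.0 0 0 0 0.407 1; 35.1 -32.0 0 0 0 0.407 1; 35.1 -32.0 0 0 0 0.407 1"}}

```text
t: 1.6
ee_pos: [0.4327, -0.1197, 0.2313]
tool_rot: [[1.0, -0.003, -0.0], [-0.003, -1.0, -0.0], [-0.0, 0.0, -1.0]]
wrist_force: [0.0, 0.0, -0.1]
grip_width: 0.998
grasp_force: 0.0
```

```bash
cat > d.py <<'E'
# usage: d.py x y z psi(deg) -> tool-frame shift (cm) and turn about z from the present pose; psi = heading of tool x
import sys; from h import *
o=ctrl.get_obs();R=o["tool_rot"];x,y,z,ps=map(float,sys.argv[1:5])
cur=np.degrees(np.arctan2(R[1,0],R[0,0]))
print("t",round(o["t"],2),"pos",np.round(o["ee_pos"],4),"psi",round(cur,1),"q",np.round(o["q"],0),"wf",np.round(o["wrist_force"],1),"gw",round(o["grip_width"],3),"gf",round(o["grasp_force"],1),"tilt",np.round(R[:2,2],3))
print("shift cm",np.round(R.T@(np.array([x,y,z])-o["ee_pos"])*100,2),"az",round(np.radians((cur-ps+180)%360-180),3))
E
python3 d.py .433 -.118 .231 0
python3 - <<'E'
from h import *
ctrl.camera("top") is not None
im=ctrl.camera("top"); cv2.imwrite("pics/t1.png",im[:,:,::-1])
tp=np.array([[330,218.4],[347.6,217],[348.2,227],[330,228.4]])
print("strop top z=.15",np.round(ray("top",tp,.15)*1000))
print("base near z=0",np.round(ray("top",[[331,238.2],[346.5,237.5]],0)*1000))
E
```

```text
t 1.6 pos [ 0.4327 -0.1197  0.2313] psi -0.2 q [-22. -17. 108.  -0.  89.  68.] wf [ 0.   0.  -0.1] gw 0.998 gf 0.0 tilt [-0. -0.]
shift cm [ 0.02 -0.17  0.03] az -0.003
strop top z=.15 [[ 564. -100.]
 [ 566. -150.]
 [ 538. -150.]
 [ 535.  -99.]]
base near z=0 [[ 534. -106.]
 [ 535. -154.]]
```

>>> {"name": "carry_out", "arguments": {"rows": "0 -0.15 4.5 0 0 0 1; 0 -0.15 9 0 0 0 1; 0 -0.15 13.5 0 0 0 1; 0 -0.15 13.5 0 0 0 1; 0 -0.15 13.5 0 0 0 1; 0 -0.15 13.5 0 0 0 0; 0 -0.15 13.5 0 0 0 0; 0 -0.15 13.5 0 0 0 0; 0 -0.15 13.5 0 0 0 0; 0 -0.15 13.5 0 0 0 0; 0 -0.15 13.5 0 0 0 0; 0 -0.15 13.5 0 0 0 0"}}

```text
t: 3.2
ee_pos: [0.4344, -0.1175, 0.0982]
tool_rot: [[1.0, -0.001, 0.003], [-0.001, -1.0, -0.001], [0.003, 0.001, -1.0]]
wrist_force: [-1.2, 1.3, 8.6]
grip_width: 0.544
grasp_force: 60.9
```

```bash
python3 d.py .588 -.335 .231 0
```

```text
t 3.2 pos [ 0.4344 -0.1175  0.0982] psi -0.1 q [-22. -10. 117.   0.  73.  68.] wf [-1.2  1.3  8.6] gw 0.544 gf 60.9 tilt [ 0.003 -0.001]
shift cm [ 15.43  21.74 -13.22] az -0.001
```

>>> {"name": "carry_out", "arguments": {"rows": "0 0 -3 0 0 0 0; 0 0 -7 0 0 0 0; 0 0 -10 0 0 0 0; 2 3 -10 0 0 0 0; 5 7 -10 0 0 0 0; 8 11.3 -10 0 0 0 0; 11 15.5 -10 0 0 0 0; 14 19.7 -10 0 0 0 0; 15.4 21.7 -10 0 0 0 0; 15.4 21.7 -10 0 0 0 0; 15.4 21.7 -10 0 0 0 0; 15.4 21.7 -10 0 0 0 0"}}

```text
t: 4.7
ee_pos: [0.5865, -0.3335, 0.1965]
tool_rot: [[1.0, -0.0, -0.0], [-0.0, -1.0, 0.0], [-0.0, -0.0, -1.0]]
wrist_force: [-1.0, -0.7, -2.6]
grip_width: 0.546
grasp_force: 62.5
```

```bash
python3 d.py .588 -.335 .101 0
```

```text
t 4.7 pos [ 0.5865 -0.3335  0.1965] psi -0.0 q [-34.  20.  74.   0.  86.  56.] wf [-1.  -0.7 -2.6] gw 0.546 gf 62.5 tilt [-0.  0.]
shift cm [0.15 0.15 9.55] az -0.0
```

>>> {"name": "carry_out", "arguments": {"rows": "0.1 0.1 3 0 0 0 0; 0.1 0.1 6 0 0 0 0; 0.1 0.1 8 0 0 0 0; 0.1 0.1 8.8 0 0 0 0; 0.1 0.1 9.3 0 0 0 0; 0.1 0.1 9.6 0 0 0 0; 0.1 0.1 9.6 0 0 0 0; 0.1 0.1 9.6 0 0 0 0"}}

```text
t: 5.7
ee_pos: [0.5889, -0.3358, 0.1023]
tool_rot: [[1.0, -0.001, 0.003], [-0.001, -1.0, -0.001], [0.003, 0.001, -1.0]]
wrist_force: [-0.1, 2.4, 5.9]
grip_width: 0.545
grasp_force: 62.9
```

```bash
python3 d.py .536 -.125 .231 92
```

```text
t 5.7 pos [ 0.5889 -0.3358  0.1023] psi -0.1 q [-34.  24.  79.   0.  76.  56.] wf [-0.1  2.4  5.9] gw 0.545 gf 62.9 tilt [ 0.003 -0.001]
shift cm [ -5.28 -21.06 -12.92] az -1.607
```

>>> {"name": "carry_out", "arguments": {"rows": "0 0 0 0 0 0 0.8; 0 0 0 0 0 0 1; 0 0 0 0 0 0 1; 0 0 0 0 0 0 1; 0 0 -3 0 0 0 1; 0 0 -8 0 0 0 1; 0 0 -13.5 0 0 0 1; 0 0 -13.5 0 0 -0.18 1; -1 -5 -13.5 0 0 -0.36 1; -2 -10 -13.5 0 0 -0.54 1; -3 -16 -13.5 0 0 -0.72 1; -3.9 -21 -13.5 0 0 -0.9 1"}}

```text
t: 7.2
ee_pos: [0.5485, -0.1234, 0.2353]
tool_rot: [[0.618, 0.786, 0.0], [0.786, -0.618, 0.0], [0.0, 0.0, -1.0]]
wrist_force: [-0.1, -0.5, 0.7]
grip_width: 0.995
grasp_force: 0.0
```

```bash
python3 d.py .550 -.125 .231 92
python3 - <<'E'
from h import *
cv2.imwrite("pics/t2.png",cv2.resize(ctrl.camera("top")[160:320,170:480,::-1],None,fx=2.5,fy=2.5))
E
```

```text
t 7.2 pos [ 0.5485 -0.1234  0.2353] psi 51.8 q [-18.   2.  91.   0.  87.  20.] wf [-0.1 -0.5  0.7] gw 0.995 gf 0.0 tilt [0. 0.]
shift cm [-0.03  0.22  0.43] az -0.701
```

View pics/t2.png

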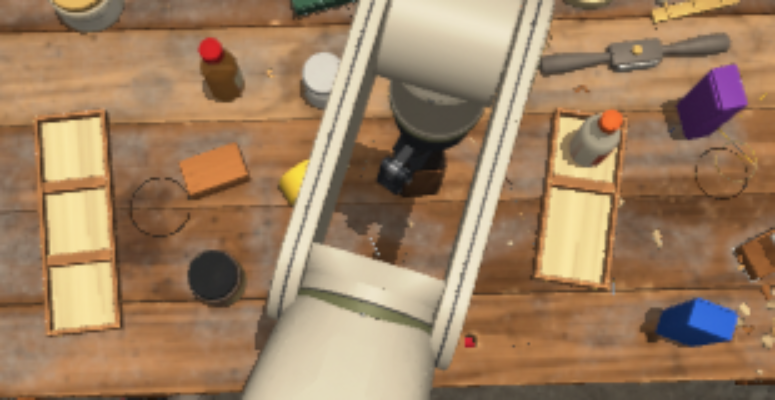

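The glue bottle stands in the short compartment (crop 595,140). Next I'll turn over the block and descend.

>>> {"name": "carry_out", "arguments": {"rows": "0 0.2 0 0 0 -0.18 1; 0 0.2 0 0 0 -0.36 1; 0 0.2 0 0 0 -0.54 1; 0 0.2 0 0 0 -0.7 1; 0 0.2 0 0 0 -0.7 1; 0 0.2 3 0 0 -0.7 1; 0 0.2 6 0 0 -0.7 1; 0 0.2 9 0 0 -0.7 1; 0 0.2 12 0 0 -0.7 1; 0 0.2 13.9 0 0 -0.7 1; 0 0.2 13.9 0 0 -0.7 1; 0 0.2 13.9 0 0 -0.7 1"}}

```text
t: 8.75
ee_pos: [0.5515, -0.1269, 0.0976]
tool_rot: [[-0.027, 1.0, 0.002], [1.0, 0.027, -0.001], [-0.001, 0.002, -1.0]]
wrist_force: [-0.1, -0.0, 0.6]
grip_width: 0.997
grasp_force: 0.0
```

>>> {"name": "carry_out", "arguments": {"rows": "0 0 0 0 0 0 0; 0 0 0 0 0 0 0; 0 0 0 0 0 0 0; 0 0 0 0 0 0 0; 0 0 0 0 0 0 0; 0 0 0 0 0 0 0; 0 0 0 0 0 0 0; 0 0 0 0 0 0 0"}}

```text
t: 9.75
ee_pos: [0.5513, -0.1268, 0.0971]
tool_rot: [[-0.028, 1.0, 0.001], [1.0, 0.028, -0.001], [-0.001, 0.001, -1.0]]
wrist_force: [0.5, -0.3, 6.3]
grip_width: 0.387
grasp_force: 59.1
```

```bash
python3 d.py .420 .291 .28 92
```

```text
t 9.75 pos [ 0.5513 -0.1268  0.0971] psi 91.6 q [-18.   8.  99.  -0.  73. -20.] wf [ 0.5 -0.3  6.3] gw 0.387 gf 59.1 tilt [ 0.001 -0.001]
shift cm [ 42.12 -11.93 -18.33] az -0.007
```

>>> {"name": "carry_out", "arguments": {"rows": "0 0 -3 0 0 0 0; 0 0 -8 0 0 0 0; 0 0 -13 0 0 0 0; 0 0 -17 0 0 0 0; 3 -0.8 -18.3 0 0 0 0; 8 -2.3 -18.3 0 0 0 0; 13 -3.7 -18.3 0 0 0 0; 18 -5.1 -18.3 0 0 0 0; 23 -6.5 -18.3 0 0 0 0; 28 -7.9 -18.3 0 0 0 0; 33 -9.3 -18.3 0 0 0 0; 37 -10.5 -18.3 0 0 0 0"}}

```text
t: 11.25
ee_pos: [0.4337, 0.2419, 0.278]
tool_rot: [[-0.029, 1.0, -0.002], [1.0, 0.029, -0.001], [-0.001, -0.002, -1.0]]
wrist_force: [0.7, -0.1, -3.4]
grip_width: 0.389
grasp_force: 59.4
```

>>> {"name": "carry_out", "arguments": {"rows": "4 -1.1 0 0 0 0 0; 5.1 -1.4 0 0 0 0 0; 5.1 -1.4 4 0 0 0 0; 5.1 -1.4 8 0 0 0 0; 5.1 -1.4 12 0 0 0 0; 5.1 -1.4 14 0 0 0 0; 5.1 -1.4 14 0 0 0 0; 5.1 -1.4 14 0 0 0 0"}}

```text
t: 12.25
ee_pos: [0.4204, 0.2908, 0.1401]
tool_rot: [[-0.028, 1.0, 0.001], [1.0, 0.028, 0.0], [0.0, 0.001, -1.0]]
wrist_force: [0.7, 0.3, -3.2]
grip_width: 0.387
grasp_force: 59.3
```

```bash
python3 d.py .420 .291 .1011 92
```

```text
t 12.25 pos [0.4204 0.2908 0.1401] psi 91.6 q [ 29.  -3. 105.  -0.  77.  27.] wf [ 0.7  0.3 -3.2] gw 0.387 gf 59.3 tilt [0.001 0.   ]
shift cm [ 0.02 -0.04  3.9 ] az -0.007
```

Next: lower it, release and lift clear.

>>> {"name": "carry_out", "arguments": {"rows": "0 0 2 0 0 0 0; 0 0 3 0 0 0 0; 0 0 3.6 0 0 0 0; 0 0 4 0 0 0 0; 0 0 4 0 0 0 0; 0 0 4 0 0 0 0; 0 0 4 0 0 0 0.6; 0 0 4 0 0 0 0.8; 0 0 4 0 0 0 1; 0 0 4 0 0 0 1; 0 0 1 0 0 0 1; 0 0 -3 0 0 0 1"}}

```text
t: 13.75
ee_pos: [0.4188, 0.2903, 0.1687]
tool_rot: [[-0.028, 1.0, -0.003], [1.0, 0.028, -0.002], [-0.001, -0.003, -1.0]]
wrist_force: [0.1, -0.3, 0.4]
grip_width: 0.993
grasp_force: 0.0
```

```bash
python3 d.py .684 .113 .235 0
```

```text
t 13.75 pos [0.4188 0.2903 0.1687] psi 91.6 q [ 29.  -4. 104.   0.  81.  27.] wf [ 0.1 -0.3  0.4] gw 0.993 gf 0.0 tilt [-0.003 -0.002]
shift cm [-18.48  25.99  -6.68] az 1.599
```

>>> {"name": "carry_out", "arguments": {"rows": "0 0 -5 0 0 0 1; 0 0 -6.5 0 0 0.18 1; -3 4 -6.5 0 0 0.36 1; -6 8 -6.5 0 0 0.54 1; -9 12.5 -6.5 0 0 0.72 1; -12 17 -6.5 0 0 0.9 1; -15 21.5 -6.5 0 0 1.08 1; -18.5 26 -6.5 0 0 1.26 1; -18.5 26 -6.5 0 0 1.44 1; -18.5 26 -6.5 0 0 1.6 1; -18.5 26 -6.5 0 0 1.6 1; -18.5 26 -6.5 0 0 1.6 1"}}

```text
t: 15.25
ee_pos: [0.6848, 0.1134, 0.2343]
tool_rot: [[1.0, 0.003, -0.0], [0.003, -1.0, -0.0], [-0.0, 0.0, -1.0]]
wrist_force: [0.6, 0.5, 0.3]
grip_width: 0.998
grasp_force: 0.0
```

```bash
python3 d.py .684 .113 .096 0;python3 - <<'E'
from h import *
im=ctrl.camera("scene"); cv2.imwrite("pics/s3.png",im[:,:,::-1])
E
```

```text
t 15.25 pos [0.6848 0.1134 0.2343] psi 0.2 q [ 5. 22. 68. -0. 90. 95.] wf [0.6 0.5 0.3] gw 0.998 gf 0.0 tilt [-0. -0.]
shift cm [-0.08  0.04 13.83] az 0.003
```

View pics/s3.png

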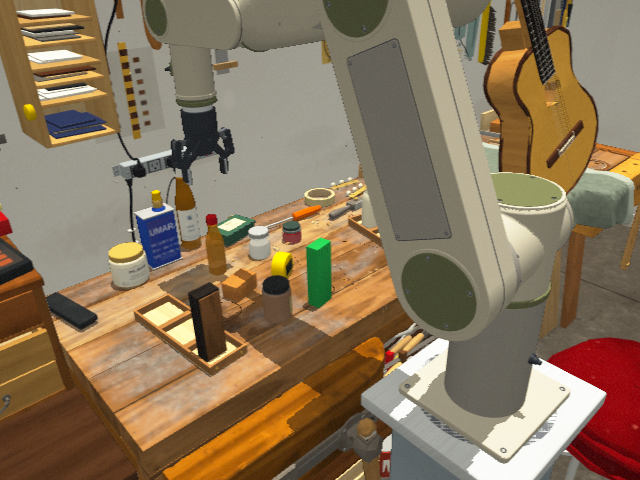

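The strop block stands in the near compartment (207,322), and the gripper is above the oil bottle.

>>> {"name": "carry_out", "arguments": {"rows": "-0.1 0 4 0 0 0 1; -0.1 0 8 0 0 0 1; -0.1 0 12 0 0 0 1; -0.1 0 13.8 0 0 0 1; -0.1 0 13.8 0 0 0 1; -0.1 0 13.8 0 0 0 0; -0.1 0 13.8 0 0 0 0; -0.1 0 13.8 0 0 0 0; -0.1 0 13.8 0 0 0 0; -0.1 0 13.8 0 0 0 0; -0.1 0 13.8 0 0 0 0; -0.1 0 13.8 0 0 0 0"}}

```text
t: 16.8
ee_pos: [0.6853, 0.1137, 0.0988]
tool_rot: [[1.0, -0.001, 0.004], [-0.001, -1.0, 0.001], [0.004, -0.001, -1.0]]
wrist_force: [-0.1, 1.0, 6.8]
grip_width: 0.502
grasp_force: 60.6
```

```bash
python3 d.py .6045 .307 .20 0
```

```text
t 16.8 pos [0.6853 0.1137 0.0988] psi -0.1 q [ 5. 27. 76.  0. 77. 95.] wf [-0.1  1.   6.8] gw 0.502 gf 60.6 tilt [0.004 0.001]
shift cm [ -8.06 -19.33 -10.14] az -0.001
```

>>> {"name": "carry_out", "arguments": {"rows": "0 0 -3 0 0 0 0; 0 0 -7 0 0 0 0; 0 0 -10 0 0 0 0; -1 -3 -10 0 0 0 0; -3 -8 -10 0 0 0 0; -5 -12 -10 0 0 0 0; -7 -16.5 -10 0 0 0 0; -8 -19.3 -10 0 0 0 0; -8 -19.3 -10 0 0 0 0; -8 -19.3 -7 0 0 0 0; -8 -19.3 -4 0 0 0 0; -8 -19.3 -4 0 0 0 0"}}

```text
t: 18.3
ee_pos: [0.6022, 0.3045, 0.1326]
tool_rot: [[1.0, -0.002, -0.006], [-0.002, -1.0, -0.003], [-0.006, 0.003, -1.0]]
wrist_force: [-0.1, -0.1, -3.6]
grip_width: 0.5
grasp_force: 61.5
```

```bash
python3 d.py .6045 .307 .1028 0
```

```text
t 18.3 pos [0.6022 0.3045 0.1326] psi -0.1 q [ 22.  23.  78.  -0.  80. 113.] wf [-0.1 -0.1 -3.6] gw 0.5 gf 61.5 tilt [-0.006 -0.003]
shift cm [ 0.25 -0.26  2.97] az -0.002
```

>>> {"name": "carry_out", "arguments": {"rows": "0 0 1 0 0 0 0; 0 0 2 0 0 0 0; 0 0 2.8 0 0 0 0; 0 0 3.3 0 0 0 0; 0 0 3.6 0 0 0 0; 0 0 3.6 0 0 0 0; 0 0 3.6 0 0 0 0"}}

```text
t: 19.18
ee_pos: [0.605, 0.3066, 0.1027]
tool_rot: [[1.0, -0.001, 0.002], [-0.001, -1.0, 0.0], [0.002, -0.0, -1.0]]
wrist_force: [-3.2, -2.9, 8.3]
grip_width: 0.501
grasp_force: 62.2
```

```bash
python3 d.py .6045 .307 .1028 0
```

```text
t 19.18 pos [0.605  0.3066 0.1027] psi -0.1 q [ 23.  24.  79.  -0.  77. 113.] wf [-3.2 -2.9  8.3] gw 0.501 gf 62.2 tilt [0.002 0.   ]
shift cm [-0.05 -0.04 -0.01] az -0.001
```

>>> {"name": "carry_out", "arguments": {"rows": "0 0 0 0 0 0 0.7; 0 0 0 0 0 0 1; 0 0 0 0 0 0 1; 0 0 0 0 0 0 1; 0 0 -3 0 0 0 1; 0 0 -8 0 0 0 1; 1 3 -10 0 0 0 1; 2 9 -10 0 0 0 1; 3.5 15 -10 0 0 0 1; 5 21 -10 0 0 0 1; 6 26 -10 0 0 0 1; 7.2 31.9 -10 0 0 0 1"}}

```text
t: 20.68
ee_pos: [0.6759, -0.0141, 0.2003]
tool_rot: [[1.0, -0.001, 0.0], [-0.001, -1.0, 0.0], [0.0, -0.0, -1.0]]
wrist_force: [0.6, 1.5, -0.0]
grip_width: 1.002
grasp_force: 0.0
```

```bash
python3 d.py .677 -.012 .030 0
```

```text
t 20.68 pos [ 0.6759 -0.0141  0.2003] psi -0.0 q [-6. 20. 74.  0. 86. 84.] wf [ 0.6  1.5 -0. ] gw 1.002 gf 0.0 tilt [0. 0.]
shift cm [ 0.1  -0.2  17.03] az -0.001
```

>>> {"name": "carry_out", "arguments": {"rows": "0 0 3 0 0 0 1; 0 0 7 0 0 0 1; 0 0 11 0 0 0 1; 0 0 14 0 0 0 1; 0 0 16 0 0 0 1; 0 0 17 0 0 0 1; 0 0 17 0 0 0 0; 0 0 17 0 0 0 0; 0 0 17 0 0 0 0; 0 0 17 0 0 0 0; 0 0 17 0 0 0 0; 0 0 17 0 0 0 0"}}

```text
t: 22.18
ee_pos: [0.6774, -0.0128, 0.0324]
tool_rot: [[1.0, -0.001, 0.004], [-0.001, -1.0, -0.0], [0.004, 0.0, -1.0]]
wrist_force: [0.3, 0.1, 5.7]
grip_width: 0.627
grasp_force: 64.0
```

```bash
python3 d.py .512 .299 .13 0
```

```text
t 22.18 pos [ 0.6774 -0.0128  0.0324] psi -0.1 q [-5. 28. 82.  0. 70. 85.] wf [0.3 0.1 5.7] gw 0.627 gf 64.0 tilt [ 0.004 -0.   ]
shift cm [-16.54 -31.16  -9.82] az -0.001
```

>>> {"name": "carry_out", "arguments": {"rows": "0 0 -3 0 0 0 0; 0 0 -8 0 0 0 0; 0 0 -13 0 0 0 0; 0 0 -18 0 0 0 0; -2.5 -4.5 -18 0 0 0 0; -5 -9.5 -18 0 0 0 0; -7.5 -14.2 -18 0 0 0 0; -10 -19 -18 0 0 0 0; -12.5 -23.6 -18 0 0 0 0; -15 -28.3 -18 0 0 0 0; -16.5 -31.2 -18 0 0 0 0; -16.5 -31.2 -18 0 0 0 0"}}

```text
t: 23.68
ee_pos: [0.5096, 0.3015, 0.2102]
tool_rot: [[1.0, 0.002, -0.001], [0.002, -1.0, 0.0], [-0.001, -0.0, -1.0]]
wrist_force: [0.3, -0.9, -1.8]
grip_width: 0.632
grasp_force: 64.0
```

>>> {"name": "carry_out", "arguments": {"rows": "0 0 2 0 0 0 0; 0 0 6 0 0 0 0; 0 0 10 0 0 0 0; 0 0 14 0 0 0 0; 0 0 15 0 0 0 0; 0 0 15 0 0 0 0; 0 0 15 0 0 0 0"}}

```text
t: 24.55
ee_pos: [0.5127, 0.2998, 0.0623]
tool_rot: [[1.0, -0.002, 0.003], [-0.002, -1.0, 0.001], [0.003, -0.001, -1.0]]
wrist_force: [-0.2, 0.2, -2.3]
grip_width: 0.632
grasp_force: 64.0
```

```bash
python3 d.py .512 .299 .0364 0
```

```text
t 24.55 pos [0.5127 0.2998 0.0623] psi -0.1 q [ 25.  14.  96.  -0.  70. 115.] wf [-0.2  0.2 -2.3] gw 0.632 gf 64.0 tilt [0.003 0.001]
shift cm [-0.08  0.08  2.59] az -0.002
```

>>> {"name": "carry_out", "arguments": {"rows": "0 0 1 0 0 0 0; 0 0 2 0 0 0 0; 0 0 2.4 0 0 0 0; 0 0 2.7 0 0 0 0; 0 0 2.7 0 0 0 0; 0 0 2.7 0 0 0 0; 0 0 2.7 0 0 0 0.8; 0 0 2.7 0 0 0 1; 0 0 2.7 0 0 0 1; 0 0 2.7 0 0 0 1; 0 0 0 0 0 0 1; 0 0 -4 0 0 0 1"}}

```text
t: 26.05
ee_pos: [0.5098, 0.2988, 0.0991]
tool_rot: [[1.0, -0.001, -0.004], [-0.001, -1.0, -0.002], [-0.004, 0.002, -1.0]]
wrist_force: [-0.4, 0.4, 0.0]
grip_width: 0.997
grasp_force: 0.0
```

```bash
python3 d.py .551 .007 .231 120
```

```text
t 26.05 pos [0.5098 0.2988 0.0991] psi -0.1 q [ 25.  12.  94.   0.  74. 115.] wf [-0.4  0.4  0. ] gw 0.997 gf 0.0 tilt [-0.004 -0.002]
shift cm [  4.11  29.2  -13.16] az -2.096
```

>>> {"name": "carry_out", "arguments": {"rows": "0 0 -5 0 0 0 1; 0 0 -10 0 0 0 1; 0 0 -13 0 0 -0.18 1; 0 3 -13 0 0 -0.36 1; 0 6 -13 0 0 -0.54 1; 0 9 -13 0 0 -0.72 1; 0 12 -13 0 0 -0.9 1; 0 14 -13 0 0 -1.08 1; 0 14 -13 0 0 -1.26 1; 0 14 -13 0 0 -1.44 1; 0 14 -13 0 0 -1.62 1; 0 14 -13 0 0 -1.8 1"}}

```text
t: 27.55
ee_pos: [0.511, 0.1594, 0.2301]
tool_rot: [[-0.232, 0.973, -0.0], [0.973, 0.232, -0.0], [0.0, -0.0, -1.0]]
wrist_force: [-1.0, -0.4, 0.2]
grip_width: 0.995
grasp_force: 0.0
```

```bash
python3 - <<'E'
from h import *
im=cv2.imread("pics/top0.png")[:,:,::-1].copy()
c=blob(im,(278,217,301,245),(22,150,120),(32,255,255))
for z in(.064,.05): print("nohook",rect(ray("top",c,z)))
im0=im[212:250,274:314]; cv2.imwrite("pics/tape.png",cv2.resize(im0[:,:,::-1],None,fx=14,fy=14,interpolation=cv2.INTER_CUBIC))
s=ctrl.camera("scene"); 
s0=cv2.imread("pics/scene0.png")[:,:,::-1].copy()
c=blob(s0,(265,245,297,285),(22,150,120),(32,255,255)); print("scene bbox",c.min(0),c.max(0))
E
python3 d.py .551 .007 .231 120
```

```text
nohook (array([549.6,  10.8]), array([34.5, 63.1]), 32.8)
nohook (array([552.4,  11.6]), array([34.9, 63.8]), 32.8)
scene bbox [271. 251.] [291. 277.]
t 27.6 pos [0.511  0.1594 0.2301] psi 103.9 q [12. -3. 96. -0. 87. -2.] wf [-0.8 -0.7  0.4] gw 1.003 gf 0.0 tilt [-0. -0.]
shift cm [-15.76   0.22  -0.09] az -0.281
```

View pics/tape.png

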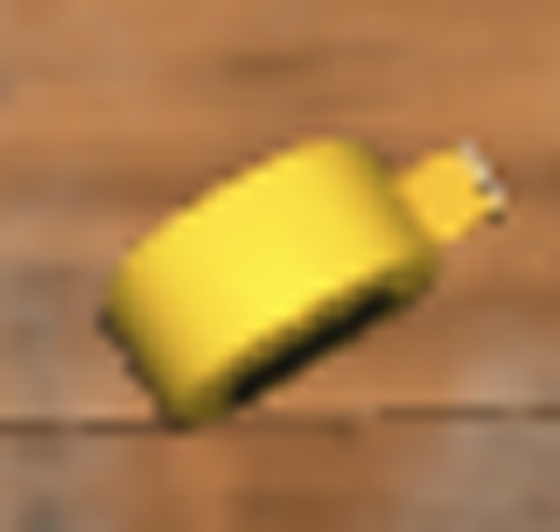

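Tape body corners are at crop (130,260)-(330,140), giving an axis of about 32°. The hook is at (500,190).

>>> {"name": "carry_out", "arguments": {"rows": "-4 0.1 0 0 0 -0.16 1; -9 0.2 0 0 0 -0.31 1; -14 0.4 0 0 0 -0.31 1; -15.9 0.4 0 0 0 -0.31 1; -15.9 0.4 4 0 0 -0.31 1; -15.9 0.4 8 0 0 -0.31 1; -15.9 0.4 12 0 0 -0.31 1; -15.9 0.4 12 0 0 -0.31 1; -15.9 0.4 12 0 0 -0.31 1"}}

```text
t: 28.72
ee_pos: [0.5517, 0.0058, 0.1119]
tool_rot: [[-0.512, 0.859, 0.002], [0.859, 0.512, -0.0], [-0.001, 0.001, -1.0]]
wrist_force: [-0.2, -0.7, 0.1]
grip_width: 1.002
grasp_force: 0.0
```

```bash
python3 d.py .553 .0065 .030 122; python3 - <<'E'
from h import *
a=ctrl.camera("top")[190:270,250:340,::-1]; b=ctrl.camera("scene")[210:300,230:340,::-1]
f=lambda i:cv2.resize(i,(390,400),interpolation=cv2.INTER_CUBIC)
cv2.imwrite("pics/ta.png",np.hstack([f(a),f(b)]))
E
```

```text
t 28.73 pos [0.5517 0.0058 0.1119] psi 120.8 q [ -5.   5. 101.   0.  74. -36.] wf [-0.2 -0.7  0.1] gw 1.002 gf 0.0 tilt [ 0.002 -0.   ]
shift cm [0.   0.14 8.19] az -0.021
```

View pics/ta.png

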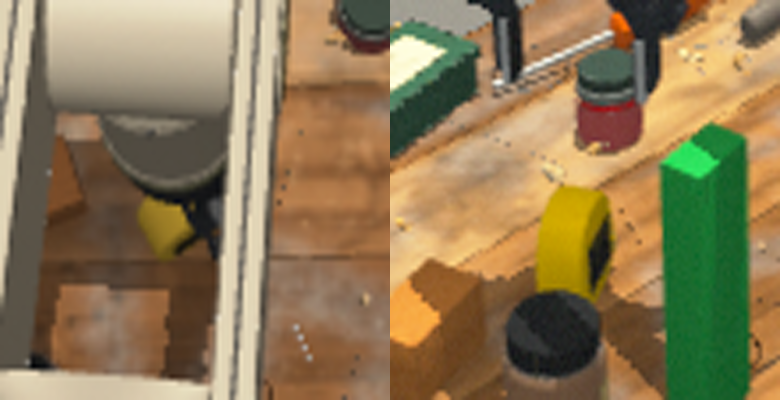

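The open fingers straddle the tape: finger tips at (508,60) and (650,80), tape at (575,240). Descending.

>>> {"name": "carry_out", "arguments": {"rows": "0 0.1 2.5 0 0 -0.02 1; 0 0.1 5 0 0 -0.02 1; 0 0.1 7 0 0 -0.02 1; 0 0.1 8.2 0 0 -0.02 1; 0 0.1 8.2 0 0 -0.02 1; 0 0.1 8.2 0 0 -0.02 0; 0 0.1 8.2 0 0 -0.02 0; 0 0.1 8.2 0 0 -0.02 0; 0 0.1 8.2 0 0 -0.02 0; 0 0.1 8.2 0 0 -0.02 0; 0 0.1 8.2 0 0 -0.02 0; 0 0.1 8.2 0 0 -0.02 0"}}

```text
t: 30.32
ee_pos: [0.5525, 0.0059, 0.0292]
tool_rot: [[-0.53, 0.848, 0.002], [0.848, 0.53, -0.0], [-0.001, 0.001, -1.0]]
wrist_force: [-0.7, -0.1, 5.3]
grip_width: 0.398
grasp_force: 60.4
```

```bash
python3 d.py .475 -.315 .13 170
```

```text
t 30.32 pos [0.5525 0.0059 0.0292] psi 122.0 q [ -5.  11. 103.  -0.  65. -37.] wf [-0.7 -0.1  5.3] gw 0.398 gf 60.4 tilt [ 0.002 -0.   ]
shift cm [-23.13 -23.56 -10.09] az -0.838
```

>>> {"name": "carry_out", "arguments": {"rows": "0 0 -3 0 0 0 0; 0 0 -7 0 0 0 0; 0 0 -10 0 0 0 0; -3 -3 -10 0 0 -0.12 0; -6.5 -6.5 -10 0 0 -0.24 0; -10 -10 -10 0 0 -0.36 0; -13 -13.5 -10 0 0 -0.48 0; -16.5 -17 -10 0 0 -0.6 0; -20 -20.5 -10 0 0 -0.72 0; -23.1 -23.6 -10 0 0 -0.84 0; -23.1 -23.6 -10 0 0 -0.84 0; -23.1 -23.6 -10 0 0 -0.84 0"}}

```text
t: 31.82
ee_pos: [0.4733, -0.3143, 0.1275]
tool_rot: [[-0.985, 0.174, -0.001], [0.174, 0.985, 0.001], [0.001, 0.001, -1.0]]
wrist_force: [0.6, 0.3, -2.4]
grip_width: 0.387
grasp_force: 59.2
```

```bash
python3 d.py .475 -.315 .0332 170; python3 - <<'E'
from h import *
cv2.imwrite("pics/tb.png",cv2.resize(ctrl.camera("top")[190:300,360:460,::-1],None,fx=5,fy=5,interpolation=cv2.INTER_CUBIC))
E
```

```text
t 31.82 pos [ 0.4733 -0.3143  0.1275] psi 170.0 q [ -39.    7.   97.    0.   76. -119.] wf [ 0.6  0.3 -2.4] gw 0.387 gf 59.2 tilt [-0.001  0.001]
shift cm [-0.19 -0.05  9.43] az -0.0
```

View pics/tb.png

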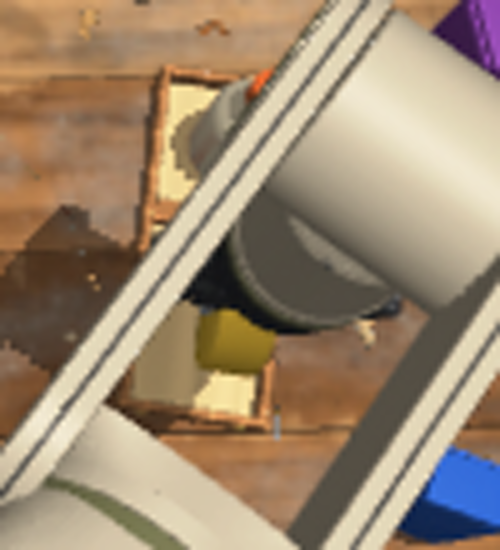

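The yellow tape is aligned with the tray; its near end is at crop (235,370). Quick check of its length position before lowering.

```bash
python3 - <<'E'
from h import *
for z in(.11,.13,.15): print(z,np.round(ray("top",[[407,264],[399.5,263],[414,264.5]],z)*1000))
E
```

```text
0.11 [[ 435. -316.]
 [ 438. -295.]
 [ 433. -335.]]
0.13 [[ 432. -312.]
 [ 436. -291.]
 [ 430. -331.]]
0.15 [[ 430. -308.]
 [ 433. -287.]
 [ 428. -327.]]
```

>>> {"name": "carry_out", "arguments": {"rows": "-0.1 0 3 0 0 0 0; -0.1 0 6 0 0 0 0; -0.1 0 6.5 0 0 0 0; -0.1 0 6.5 0 0 0 0; -0.1 0 6.5 0 0 0 0"}}

```text
t: 32.5
ee_pos: [0.4759, -0.3155, 0.065]
tool_rot: [[-0.985, 0.172, 0.002], [0.172, 0.985, -0.002], [-0.002, -0.001, -1.0]]
wrist_force: [-0.0, -0.4, -1.4]
grip_width: 0.388
grasp_force: 59.5
```

```bash
python3 d.py .475 -.315 .0332 170
```

```text
t 32.5 pos [ 0.4759 -0.3155  0.065 ] psi 170.1 q [ -39.   11.   99.    0.   69. -119.] wf [-0.  -0.4 -1.4] gw 0.388 gf 59.5 tilt [ 0.002 -0.002]
shift cm [0.1  0.04 3.18] az 0.002
```

>>> {"name": "carry_out", "arguments": {"rows": "-0.2 0 1 0 0 0 0; -0.2 0 2 0 0 0 0; -0.2 0 2.6 0 0 0 0; -0.2 0 3 0 0 0 0; -0.2 0 3.3 0 0 0 0; -0.2 0 3.3 0 0 0 0; -0.2 0 3.3 0 0 0 0"}}

```text
t: 33.38
ee_pos: [0.477, -0.3159, 0.0336]
tool_rot: [[-0.985, 0.172, -0.0], [0.172, 0.985, -0.0], [-0.0, -0.0, -1.0]]
wrist_force: [-13.6, 8.5, 30.2]
grip_width: 0.387
grasp_force: 62.4
```

```bash
python3 d.py .475 -.315 .0332 170
```

```text
t 33.38 pos [ 0.477  -0.3159  0.0336] psi 170.1 q [ -39.   14.  100.   -0.   66. -119.] wf [-13.6   8.5  30.2] gw 0.387 gf 62.4 tilt [-0. -0.]
shift cm [0.21 0.05 0.04] az 0.002
```

>>> {"name": "carry_out", "arguments": {"rows": "0 0 -0.15 0 0 0 0; 0 0 -0.15 0 0 0 0; 0 0 -0.15 0 0 0 0.6; 0 0 -0.15 0 0 0 0.8; 0 0 -0.15 0 0 0 1; 0 0 -0.15 0 0 0 1; 0 0 -0.15 0 0 0 1; 0 0 -2 0 0 0 1; 0 0 -6 0 0 0 1; 0 0 -11 0 0 0 1; 0 0 -16 0 0 0 1; 0 0 -20 0 0 0 1"}}

```text
t: 34.88
ee_pos: [0.4772, -0.3158, 0.2346]
tool_rot: [[-0.985, 0.172, 0.003], [0.172, 0.985, -0.002], [-0.003, -0.002, -1.0]]
wrist_force: [0.9, 0.9, -0.2]
grip_width: 1.0
grasp_force: 0.0
```

>>> {"name": "carry_out", "arguments": {"rows": "5 3 0 0 0 0 1; 10 0 0 0 0 0 1; 13 -4 0 0 0 0 1; 13 -9 0 0 0 0 1; 13 -14 0 0 0 0 1; 13 -14 0 0 0 0 1; 13 -14 0 0 0 0 1; 13 -14 0 0 0 0 1"}}

```text
t: 35.88
ee_pos: [0.3251, -0.4302, 0.231]
tool_rot: [[-0.985, 0.171, 0.001], [0.171, 0.985, -0.0], [-0.001, -0.0, -1.0]]
wrist_force: [0.2, -0.1, -0.1]
grip_width: 0.996
grasp_force: 0.0
```

```bash
python3 d.py .4 -.4 .231 170; python3 - <<'E'
from h import *
a=ctrl.camera("top"); cv2.imwrite("pics/end.png",cv2.resize(a[165:305,175:465,::-1],None,fx=2.7,fy=2.7,interpolation=cv2.INTER_CUBIC))
for n,box,lo,hi,z in[("oil",(165,185,225,235),(0,180,120),(8,255,255),.154),("pum",(180,220,222,262),(0,0,185),(180,40,255),.074),("glue",(390,190,430,235),(5,180,150),(15,255,255),.152),("tape",(380,230,424,280),(22,175,120),(32,255,255),.068),("strop",(170,240,222,297),(0,0,0),(180,255,45),.154),
 ("pegs",(322,175,350,205),(60,30,20),(110,255,120),.046),("rosin",(240,255,272,287),(0,0,0),(180,90,60),.087),("offcut",(238,212,275,242),(6,150,180),(16,255,255),.04)]:
    try: print(n,rect(ray("top",blob(a,box,lo,hi),z)))
    except Exception as e: print(n,"none")
E
```

```text
t 35.88 pos [ 0.3251 -0.4302  0.231 ] psi 170.2 q [ -58.   -2.   95.    0.   87. -139.] wf [ 0.2 -0.1 -0.1] gw 0.996 gf 0.0 tilt [ 0.001 -0.   ]
shift cm [-6.86  4.25  0.  ] az 0.003
oil (array([604. , 306.6]), array([22.8, 23.8]), 45.8)
pum (array([512.6, 297.2]), array([45.3, 47.1]), 44.7)
glue (array([ 588.3, -336.8]), array([22.6, 20.2]), 88.5)
tape (array([ 471.6, -312.5]), array([33.5, 77.1]), 78.8)
strop (array([414.1, 276.1]), array([78.3, 43.8]), 88.5)
pegs (array([ 677.7, -123. ]), array([40. , 41.4]), 88.3)
rosin (array([431.3, 118.7]), array([52. , 52.5]), 89.8)
offcut (array([568.5, 125.9]), array([42.3, 71.8]), 18.2)
```

View pics/end.png

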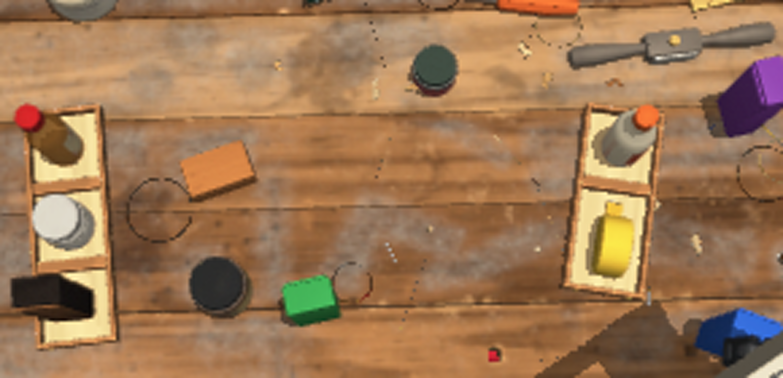

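All five things stand in their compartments: oil at (45,135), pumice (63,222), strop (60,295), glue (630,140) and tape (613,245). The other three haven't moved, so I'll hand in the job.

```bash
python3 -c "
from rig import ctrl
print(ctrl.close_job())"
```

```text
the job is handed in; nothing more can be done
None
```

The job is handed in at about 36 s of the 134 s allowed: in the last picture all five things stand in their own compartments and the rosin jar, low jar and offcut haven't moved; no verdict came back.

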